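Dial the rotary-lid parts box to the barrels

TASK

A model maker needs barrels for the little western town: on the round parts box, push the upright tab of the lid around until the lid's opening has clicked squarely over the barrel compartment, the one with a sample barrel glued to the ledge in front of it. Push the tab from the side with a fingertip or the outside of the fingers, never taking it between them. Leave the box itself and everything else on the cutting mat standing where it is, and finish with the hand clear.

Things in the scene. Friction and masses are not known exactly. Their poses are not given: they have to be found in the camera images.
- parts_box: Loose round dark-grey parts box, 0.9 kg, on the 3 mm mat. Base disc 196 mm across, 6 mm thick; on it a drum 146 mm across, rim 36 mm above the underside. Six wedge compartments 60 deg apart, each labelled by a sample glued on the ledge outside the drum: anticlockwise from the box's +x barrel, cartwheel, ladder, crate, log stack, fence. Origin: underside centre, on the lid's vertical axis.
- barrel_bay (a point): Middle of the barrel compartment, 49 mm from the lid's axis along the box's +x, 38 mm above the box's underside, just under the lid. The sample barrel (plain grey metal like the other samples, 18 mm tall, 13 mm across, bulging, two hoops) stands on the ledge on the same radius, 86 mm from the axis; all samples lie below the lid.
- opening (a point): Middle of the lid's only opening, 49 mm from the axis, at the lid's top face (42 mm above the box's underside). The lid is a flat pale-grey disc 151 mm across, 4 mm thick, with a 50 mm wide, 4 mm high boss at its middle; the wedge-shaped opening runs from 30 to 68 mm from the axis and 25 deg to either side. The tab stands on the same radius.
- lid_tab: Pale-grey upright tab at the lid's rim, in line with the middle of the opening: a fin 26 mm long (radially, 69 to 95 mm from the axis, jutting out beyond the lid), 6 mm thick, top 24 mm above the lid's top face (66 mm above the box's underside). Origin 82 mm from the axis, 12 mm above the lid's top face, mid-way up the fin; x points outward, y along the circle (anticlockwise), z up.
- lid (a joint): Lid angle on the box, rad, anticlockwise from above positive: 0 (or a whole turn, 6.283) with tab and opening at the barrels, 1.047 per compartment. Turns endlessly both ways with a click stop at each compartment: some 1 to 2 N at the tab leaves a stop; past half-way it snaps on to the next stop by itself. Starts at another compartment, or between two others.
- cutting_mat: Dark-green cutting mat, 300 x 450 x 3 mm, fixed to the table; origin at the centre of its underside. The parts box stands at its middle, the other loose things around it, none within 120 mm of the box's axis.
- model_shop: Loose model shop in weathered boards, about 80 x 75 mm and 64 mm tall, to the left (+y side) of the box. Bystander; origin at the centre of its underside.
- model_water_tower: Loose model water tower, 62 mm square and 102 mm tall, to the right (-y side) of the box. Bystander; origin at the centre of its underside.
- paint_a: Loose white dropper bottle of paint, 25 mm across, 70 mm tall. Bystander; origin at the centre of its underside.
- paint_b: Loose grey dropper bottle of paint, 25 mm across, 70 mm tall. Bystander; origin at the centre of its underside.
- glue: Loose bottle of glue, 38 mm across, 85 mm tall. Bystander; origin at the centre of its underside.
- sanding_block: Loose cork sanding block, 60 x 32 x 22 mm. Bystander; origin at the centre of its underside.
- brush: Loose fine paint brush, 155 mm long, 7 mm thick, lying across the mat on the robot's side of the box. Bystander; origin at its underside, about half-way along.

How it is judged:
By the outcome, as a careful person would: the job done as asked, in the order asked, and still so for the second after the job is handed in, with the robot touching nothing.
It also fails if it takes over 51 s, if anything falls off the work surface, if the arm or the gripper's body presses on something with over 40 N, if the wrist force passes 120 N, or if a joint passes its speed limit or range.

ROBOT

A 6-joint arm with a two-finger parallel gripper is mounted at the origin on the work surface. World frame = base frame: x ahead of the robot, y to its left, z up, the work surface at z = 0. Lengths are in mm, angles in rad, forces in N, time in s.
With the tool pointing down it reaches from about 300 to 775 mm from the base axis. Payload 14.6 kg.
Tool frame: the origin (TCP) lies midway between the tips of the shut fingers; the grasp point (between the pads) lies 19 mm behind it; z points along the fingers, y is the direction in which the jaws open and shut (so a half turn about z gives the same grasp; the last joint's range is limited). The gripper opens to 94 mm and grips with 3 to 60 N. Pads are 16 mm wide; open, the fingers measure 119 mm over their backs; the gripper's body (75 mm by 177 mm) begins 78 mm behind the grasp point.
Start: joints at [-1.401, 0.3, 1.521, -0, 1.321, -0.067], TCP at [129.02, -534.643, 172.746] pointing down, gripper open.
Joint ranges: [-3.03, 3.03], [-0.79, 2.21], [0.23, 2.52], [-1.04, 4.18], [0, 3.07], [-2.55, 2.55]. Speed limits (rad/s): [2.22, 2.22, 2.57, 3.14, 3.14, 3.14].

INTERFACE

Orientations are given as [roll, pitch, yaw] about the fixed x, y, z axes, in that order (R = Rz(yaw) Ry(pitch) Rx(roll)).
In Python, from cell import read_state, camera, get_calibration, sign_off gives the robot as it stands.
- The arm moves only by the tool carry_out, never from a script. Its argument "series" is a list of rows, each an object with "delta_pos": the shift along the world's x, y, z in mm, a list of three; "turn": the turn, a rotation vector about the world's x, y, z in rad, a list of three; "hand": the opening, from 0 (shut) to 1 (fully open). A call has 1 to 8 rows; each row is the pose to reach, as a shift and turn from the pose commanded when the call began; what a row does not reach only later rows make up. A row lasts 1/8 s, in which the tool goes at most 62.5 mm and 10.7 degrees, less where a joint would pass 70% of its speed; a pose out of reach is approached as far as the arm can. A call with a gripper value outside its range is refused whole. The fingers move at their own pace and stop on an object; "squeeze" is the grip in N (left out, the last holds). Time passes only in rows, so rows that repeat a pose let the fingers close. It gives the time, the measured TCP pose, the force and the opening at its end, in the units of the state.
- read_state(): the state, without advancing time (a new reading comes with each control period).
- camera(name): name is "scene" or "side" or "wrist"; returns the picture (420x560x3 uint8, red, green, blue); there is no depth.
- get_calibration(name): a dict with "intrinsics" (3x3 intrinsics, pixels), "pose" (4x4, takes a point from camera to world coordinates). Camera axes: x right, y down, z forward; pixel columns grow to the right and rows downward; lengths in mm; the calibration is good to about 2 mm. A picture is of the moment at which its call begins: read the wrist's pose just before it. get_calibration takes no time and is no camera call; for the wrist camera it gives the pose at the moment of the call.
- sign_off(): hands the job in, once; it reports no verdict.
The state is a dict: "clock": time; "joints": joint angles; "qd": joint speeds; "effort": joint torques, N m; "eef_pos": TCP position; "eef_rot": TCP orientation; "wrist_force": force on the tool from outside, world axes, zero at the start; "moment": the same for the moment, N m; "finger_gap": finger opening in mm.
Only numpy, scipy, OpenCV 4.12 (cv2) and the standard library are available. Lean on these libraries where they do the work, as an engineer would, in place of code of your own. Each camera call takes 0.05 s, during which the arm holds its last target.

## Working session

There is one attempt and no reset: what is moved stays moved. The work goes in short steps, Python scripts to look and compute and a tool call to move; the robot and the scene stay as the last step left them, time stands still between calls to the robot, and variables do not carry over. Pictures are saved under pics/ and viewed, and the job is handed in when it is done.

Besides the shell and the picture viewer there is one more tool, called after ">>>" as name(argument=value, ...) on one line, values as JSON. carry_out: Moves the arm, as the interface text tells. Its arguments: {"type":"object","properties":{"series":{"type":"array"},"squeeze":{"type":"number"}},"required":["series"]}

```bash
ls; mkdir -p pics; python3 - <<'E'
from cell import *
import cv2
for n in("scene","side","wrist"):
    c=get_calibration(n);print(n,c["intrinsics"],c["pose"])
    cv2.imwrite(f"pics/{n}0.png",cv2.cvtColor(camera(n),cv2.COLOR_RGB2BGR))
print(read_state())
E
```

```text
pics
scene [[545.37799762   0.         279.1574919 ]
 [  0.         545.37799762 198.13923904]
 [  0.           0.           1.        ]] [[ 6.44757213e-01  5.54377226e-01 -5.26264217e-01  1.14859559e+03]
 [ 7.64385398e-01 -4.66027588e-01  4.45570703e-01 -4.75222711e+02]
 [ 1.76060651e-03 -6.89553608e-01 -7.24232506e-01  9.26478116e+02]
 [ 0.00000000e+00  0.00000000e+00  0.00000000e+00  1.00000000e+00]]
side [[381.12330994   0.         280.55157905]
 [  0.         381.12330994 212.66416297]
 [  0.           0.           1.        ]] [[-7.47379379e-01 -5.14828213e-01  4.19971397e-01  2.40869525e+02]
 [-6.64178397e-01  5.62705138e-01 -4.92168655e-01  4.00132807e+02]
 [ 1.70622461e-02 -6.46772633e-01 -7.62491994e-01  6.02872819e+02]
 [ 0.00000000e+00  0.00000000e+00  0.00000000e+00  1.00000000e+00]]
wrist [[313.03567926   0.         281.00238254]
 [  0.         313.03567926 214.54532032]
 [  0.           0.           1.        ]] [[ 2.34357087e-01 -9.39899687e-01 -2.48325056e-01  2.02205020e+02]
 [-9.72148873e-01 -2.27060987e-01 -5.80506357e-02 -5.17518326e+02]
 [-1.82315797e-03  2.55013502e-01 -9.66935774e-01  3.84676548e+02]
 [ 0.00000000e+00  0.00000000e+00  0.00000000e+00  1.00000000e+00]]
{'clock': 0.15, 'joints': array([-1.40059189e+00,  3.00330352e-01,  1.52137113e+00,  5.54407453e-06,
        1.32069726e+00, -6.65966016e-02]), 'qd': array([ 0.00018473, -0.00204422, -0.00285051, -0.00263019,  0.00090009,
        0.0008522 ]), 'effort': array([ 1.04791940e-03, -5.31960869e+01, -3.52819812e+01,  7.08902744e-02,
        2.36318348e-02, -6.74440753e-05]), 'eef_pos': array([ 128.99371097, -534.45560561,  172.35236789]), 'eef_rot': array([-3.14078871e+00, -5.90016123e-05,  2.36799645e-01]), 'wrist_force': array([0.14104885, 0.14080809, 0.06130844]), 'moment': array([-0.01816121, -0.00967829, -0.03753538]), 'finger_gap': 93.83964355986454}
```

View pics/scene0.png

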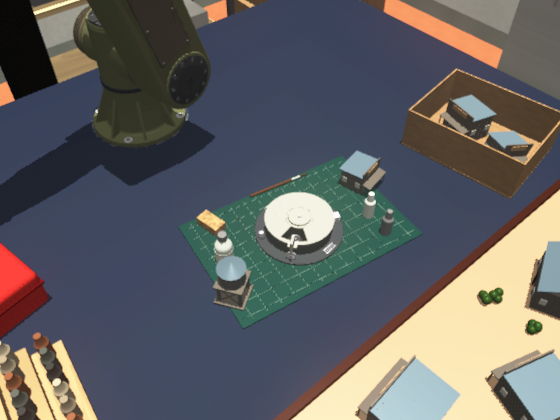

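View pics/side0.png

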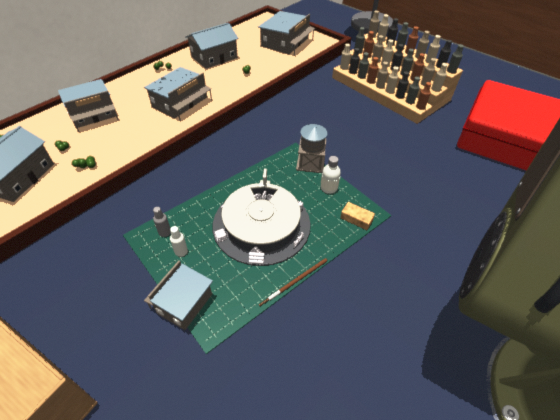

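View pics/wrist0.png

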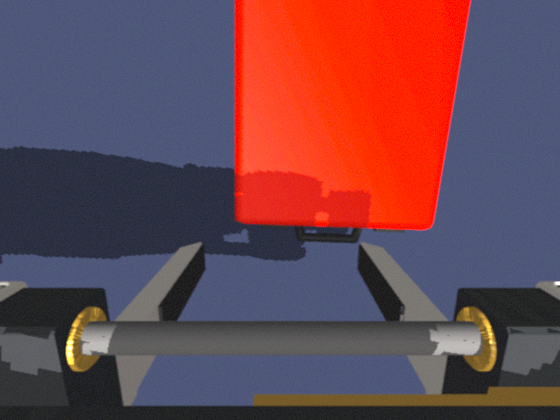

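The scene view shows the box at about (300,225) with the tab near (292,245). In the side view the tab is near (265,180). I'll enlarge both and measure the lid.

```bash
cat > h.py <<'E'
import numpy as np,cv2
from cell import *
def ray(c,uv,z):
    K=np.array(c["intrinsics"]);P=np.array(c["pose"])
    d=P[:3,:3]@np.linalg.solve(K,[uv[0],uv[1],1]);o=P[:3,3]
    return o+d*(z-o[2])/d[2]
def proj(c,p):
    K=np.array(c["intrinsics"]);P=np.array(c["pose"])
    q=K@(P[:3,:3].T@(np.array(p)-P[:3,3]));return q[:2]/q[2]
E
python3 - <<'E'
from h import *
a=cv2.imread("pics/scene0.png")[175:270,240:360]
b=cv2.imread("pics/side0.png")[155:270,200:320]
cv2.imwrite("pics/sc_z.png",cv2.resize(a,None,fx=6,fy=6,interpolation=2))
cv2.imwrite("pics/sd_z.png",cv2.resize(b,None,fx=5,fy=5,interpolation=2))
for n in("scene","side"):
    im=cv2.imread(f"pics/{n}0.png");c=get_calibration(n)
    m=(im.min(2)>150).astype(np.uint8)
    k,l,s,_=cv2.connectedComponentsWithStats(m)
    i=1+np.argmax([s[j,4]*(150<s[j,0]<320) *(140<s[j,1]<240)for j in range(1,k)])
    print(n,s[i])
    cn=max(cv2.findContours((l==i).astype(np.uint8),0,1)[0],key=cv2.contourArea)[:,0]
    h=cv2.convexHull(cn)[:,0]
    pts=np.array([ray(c,u,45)[:2] for u in cn])
    # robust circle fit with known radius 75.5
    from scipy.optimize import least_squares
    r=least_squares(lambda p:np.hypot(*(pts-p).T)-75.5,pts.mean(0),loss="soft_l1",f_scale=2)
    res=np.hypot(*(pts-r.x).T)-75.5
    print(r.x,np.median(np.abs(res)))
    # mat
    g=((im[:,:,1]>im[:,:,0].astype(int)+8)&(im[:,:,1]>im[:,:,2].astype(int)+15)).astype(np.uint8)
    cn=max(cv2.findContours(g,0,2)[0],key=cv2.contourArea)
    q=cv2.boxPoints(cv2.minAreaRect(np.array([ray(c,u,3)[:2] for u in cn[:,0]],np.float32)));print("mat",q,q.mean(0))
E
```

```text
scene [  292   191   268   229 25672]
[1007.73084036   70.90794901] 88.24033833358476
mat [[ 398.40125 -135.77504]
 [ 694.756   -180.3759 ]
 [ 761.70667  264.48425]
 [ 465.35193  309.08508]] [580.05396  64.3546 ]
side [ 221  180   82   63 3521]
[578.7037769   63.01155902] 1.5465475129400659
mat [[ 398.49738 -135.45026]
 [ 694.5538  -180.44153]
 [ 761.93854  262.97092]
 [ 465.88214  307.9622 ]] [580.21796  63.76033]
```

View pics/sc_z.png

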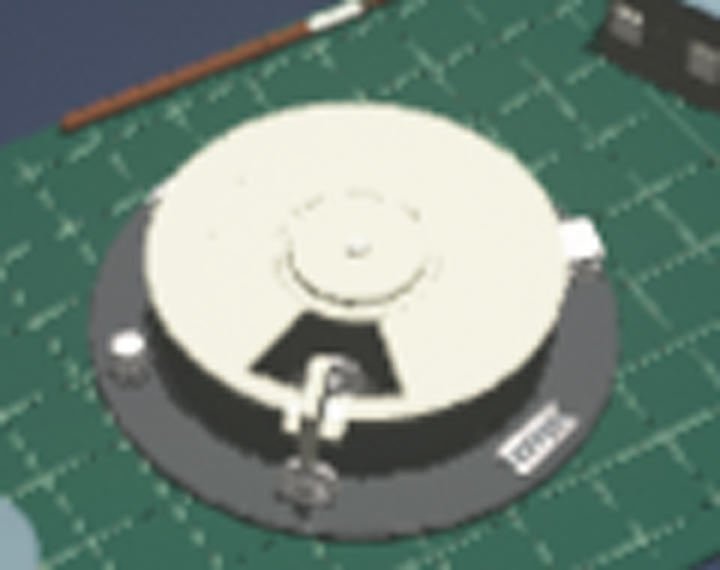

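View pics/sd_z.png

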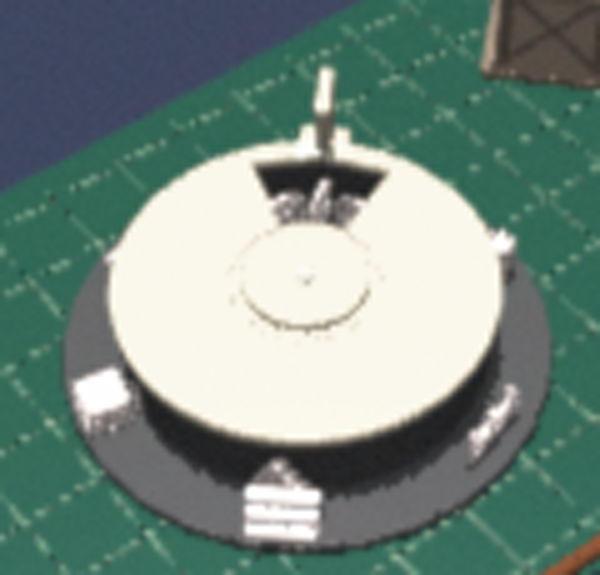

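```bash
python3 - <<'E'
from h import *
sc=get_calibration("scene");sd=get_calibration("side")
C=np.array([579.5,63.5])
def show(n,c,uv,z):
    p=ray(c,uv,z);d=p[:2]-C;print(n,p.round(1),"r %.1f ang %.1f"%(np.hypot(*d),np.degrees(np.arctan2(d[1],d[0]))))
S=lambda x,y:(240+x/6-.4,175+y/6-.4)
D=lambda x,y:(200+x/5-.4,155+y/5-.4)
show("boss sc",sc,S(357,250),49);show("boss sd",sd,D(306,278),49)
show("barrel top sc",sc,S(128,343),27);show("barrel top sd",sd,D(503,240),27)
show("wheel sc",sc,S(305,480),15);show("ladder sc",sc,S(540,440),12);show("crate sc",sc,S(580,240),22)
show("crate sd",sd,D(100,388),22);show("logs sd",sd,D(282,500),20);show("fence sd",sd,D(495,420),18)
show("tabtop in sc",sc,S(322,365),69);show("tabtop out sc",sc,S(312,425),69)
show("tabtop sd",sd,D(327,70),69)
show("tab base sd",sd,D(323,155),45)
for n,c,f,q in(("op sc",sc,S,[(305,312),(375,322),(402,395),(250,372)]),("op sd",sd,D,[(255,163),(387,172),(362,222),(275,220)])):
    for u in q: show(n,c,f(*u),45)
for n,uv,z in(("glue cap",(222,236),88),("tower top",(231,262),105),("paintwh",(370,196),73),("paintgrey",(389,214),73)): show(n,sc,uv,z)
E
```

```text
boss sc [579.8  62.7  49. ] r 0.8 ang -67.2
boss sd [577.9  63.5  49. ] r 1.6 ang 179.0
barrel top sc [546.1 -16.2  27. ] r 86.4 ang -112.7
barrel top sd [546.4 -18.5  27. ] r 88.4 ang -112.0
wheel sc [626.7  -1.9  15. ] r 80.7 ang -54.2
ladder sc [665.2  75.2  12. ] r 86.5 ang 7.8
crate sc [611.9 145.9  22. ] r 88.6 ang 68.6
crate sd [614.2 140.3  22. ] r 84.3 ang 65.7
logs sd [528.2 129.6  20. ] r 83.7 ang 127.8
fence sd [494.6  47.8  18. ] r 86.3 ang -169.5
tabtop in sc [624.2   6.7  69. ] r 72.3 ang -51.8
tabtop out sc [641.7 -13.   69. ] r 98.6 ang -50.9
tabtop sd [636.4 -11.   69. ] r 93.7 ang -52.6
tab base sd [620.9   8.4  45. ] r 68.9 ang -53.1
op sc [587.4  31.6  45. ] r 32.9 ang -76.2
op sc [606.8  47.5  45. ] r 31.7 ang -30.4
op sc [637.6  32.5  45. ] r 65.8 ang -28.1
op sc [595.8  -1.1  45. ] r 66.7 ang -75.8
op sd [638.1  30.4  45. ] r 67.3 ang -29.4
op sd [595.2  -2.1  45. ] r 67.4 ang -76.5
op sd [584.2  25.   45. ] r 38.8 ang -83.1
op sd [610.3  47.4  45. ] r 34.7 ang -27.6
glue cap [ 545.6 -113.6   88. ] r 180.3 ang -100.8
tower top [ 619.8 -145.1  105. ] r 212.5 ang -79.1
paintwh [650.4 204.9  73. ] r 158.1 ang 63.4
paintgrey [712.3 197.   73. ] r 188.3 ang 45.2
```

Box +x lies at about -112.5°. The barrel (round top) is on that radius, and the tab is at about -52° over the cartwheel, so I need to push 60° clockwise. I'll bring the shut fingers in high, to the tab's anticlockwise side.

>>> carry_out(series=[{"delta_pos": [0, 0, 60], "turn": [0, 0, 0], "hand": 0}, {"delta_pos": [40, 42, 70], "turn": [0, 0, 0.06], "hand": 0}, {"delta_pos": [80, 84, 70], "turn": [0, 0, 0.12], "hand": 0}, {"delta_pos": [120, 126, 70], "turn": [0, 0, 0.18], "hand": 0}, {"delta_pos": [160, 170, 70], "turn": [0, 0, 0.24], "hand": 0}, {"delta_pos": [200, 212, 70], "turn": [0, 0, 0.3], "hand": 0}, {"delta_pos": [240, 255, 70], "turn": [0, 0, 0.36], "hand": 0}, {"delta_pos": [280, 298, 70], "turn": [0, 0, 0.42], "hand": 0}], squeeze=10)

```text
clock: 1.15
eef_pos: [410.0, -235.0, 242.8]
eef_rot: [3.141, -0.0, 0.659]
wrist_force: [1.2, -0.3, -0.4]
finger_gap: 17.4
```

>>> carry_out(series=[{"delta_pos": [40, 42, 0], "turn": [0, 0, 0], "hand": 0}, {"delta_pos": [80, 84, 0], "turn": [0, 0, 0], "hand": 0}, {"delta_pos": [120, 126, 0], "turn": [0, 0, 0], "hand": 0}, {"delta_pos": [160, 170, 0], "turn": [0, 0, 0], "hand": 0}, {"delta_pos": [200, 212, -20], "turn": [0, 0, 0], "hand": 0}, {"delta_pos": [235, 250, -50], "turn": [0, 0, 0], "hand": 0}, {"delta_pos": [248, 265, -75], "turn": [0, 0, 0], "hand": 0}, {"delta_pos": [248, 265, -90], "turn": [0, 0, 0], "hand": 0}])

```text
clock: 2.15
eef_pos: [656.7, 29.3, 150.5]
eef_rot: [-3.14, 0.002, 0.658]
wrist_force: [0.4, -0.3, -0.8]
finger_gap: 0.3
```

```bash
python3 - <<'E'
from h import *
print(read_state())
for n in("scene","side","wrist"): cv2.imwrite(f"pics/{n}1.png",cv2.cvtColor(camera(n),cv2.COLOR_RGB2BGR))
a=[cv2.resize(cv2.imread(f"pics/{n}1.png")[y:y+150,x:x+200],(400,300),interpolation=2) for n,x,y in(("scene",200,140),("side",160,120))]
cv2.imwrite("pics/c1.png",np.hstack(a))
E
```

```text
{'clock': 2.15, 'joints': array([-1.12144713e-02,  5.61623715e-01,  1.20318678e+00,  4.48542103e-05,
        1.37933740e+00,  9.01228324e-01]), 'qd': array([-0.03565614,  0.03060048,  0.17536244, -0.00596223, -0.23278495,
       -0.0152669 ]), 'effort': array([  2.19156168, -66.85466051, -37.53789067,   0.17300785,
         0.32814908,   0.28499141]), 'eef_pos': array([656.72529562,  29.25052397, 150.49493787]), 'eef_rot': array([-3.13997224e+00,  1.97621945e-03,  6.58346541e-01]), 'wrist_force': array([ 0.37097324, -0.3460711 , -0.8132243 ]), 'moment': array([-0.06928983, -0.0307392 ,  0.03666352]), 'finger_gap': 0.3327687811649412}
```

View pics/c1.png

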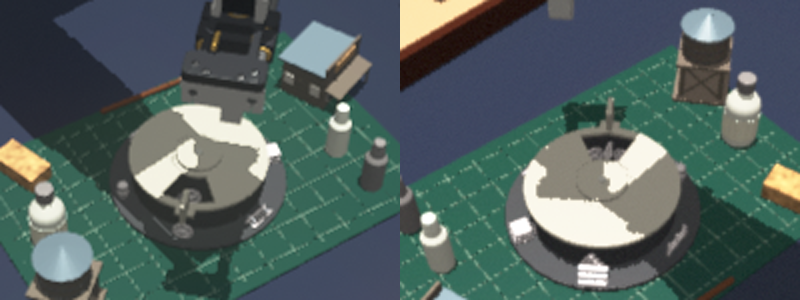

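View pics/wrist1.png

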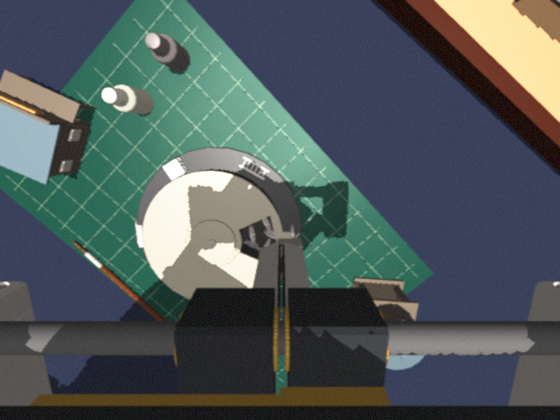

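```bash
python3 - <<'E'
from h import *
C=np.array([579.2,63.3]);s=np.array([658,30.])
for a in range(-24,-109,-4):
    r=np.radians(a);p=C+84.5*np.array([np.cos(r),np.sin(r)]);print(a,(p-s).round(1),round(np.radians(a+8-90+180-(37.7)-0+0),2))
E
```

```text
-24 [-1.6 -1.1] 0.63
-28 [-4.2 -6.4] 0.56
-32 [ -7.1 -11.5] 0.49
-36 [-10.4 -16.4] 0.42
-40 [-14.1 -21. ] 0.35
-44 [-18.  -25.4] 0.28
-48 [-22.3 -29.5] 0.21
-52 [-26.8 -33.3] 0.14
-56 [-31.5 -36.8] 0.08
-60 [-36.5 -39.9] 0.01
-64 [-41.8 -42.6] -0.06
-68 [-47.1 -45. ] -0.13
-72 [-52.7 -47.1] -0.2
-76 [-58.4 -48.7] -0.27
-80 [-64.1 -49.9] -0.34
-84 [-70.  -50.7] -0.41
-88 [-75.9 -51.1] -0.48
-92 [-81.7 -51.1] -0.55
-96 [-87.6 -50.7] -0.62
-100 [-93.5 -49.9] -0.69
-104 [-99.2 -48.7] -0.76
-108 [-104.9  -47.1] -0.83
```

>>> carry_out(series=[{"delta_pos": [0, 0, -30], "turn": [0, 0, 0], "hand": 0}, {"delta_pos": [0, 0, -60], "turn": [0, 0, 0], "hand": 0}, {"delta_pos": [0, 0, -85], "turn": [0, 0, 0], "hand": 0}, {"delta_pos": [0, 0, -98], "turn": [0, 0, 0], "hand": 0}, {"delta_pos": [0, 0, -98], "turn": [0, 0, 0], "hand": 0}])

```text
clock: 2.92
eef_pos: [657.0, 27.8, 55.3]
eef_rot: [3.141, -0.0, 0.656]
wrist_force: [-0.1, 0.3, 0.5]
finger_gap: 0.7
```

>>> carry_out(series=[{"delta_pos": [-5, -7, 0], "turn": [0, 0, 0], "hand": 0}, {"delta_pos": [-9.5, -15, 0], "turn": [0, 0, 0], "hand": 0}, {"delta_pos": [-13, -19.5, 0], "turn": [0, 0, 0], "hand": 0}, {"delta_pos": [-16, -22.5, 0], "turn": [0, 0, 0], "hand": 0}, {"delta_pos": [-19, -26, 0], "turn": [0, 0, -0.03], "hand": 0}, {"delta_pos": [-22.5, -29, 0], "turn": [0, 0, -0.09], "hand": 0}, {"delta_pos": [-26, -31.5, 0], "turn": [0, 0, -0.14], "hand": 0}, {"delta_pos": [-29.5, -34.5, 0], "turn": [0, 0, -0.19], "hand": 0}])

```text
clock: 3.92
eef_pos: [627.3, -6.2, 54.7]
eef_rot: [-3.142, -0.0, 0.464]
wrist_force: [-0.1, 0.5, 0.3]
finger_gap: 0.8
```

```bash
cat > look.py <<'E'
import sys
from h import *
t=sys.argv[1]
L=[("scene",200,140),("side",160,120)]
a=[cv2.resize(cv2.cvtColor(camera(n),cv2.COLOR_RGB2BGR)[y:y+150,x:x+200],(400,300),interpolation=2) for n,x,y in L]
cv2.imwrite(f"pics/{t}.png",np.hstack(a))
E
python3 look.py c2
```

```text
(no output)
```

View pics/c2.png

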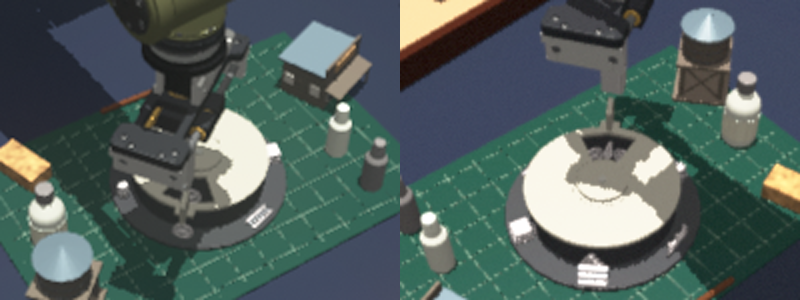

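```bash
python3 - <<'E'
from h import *
p=read_state()["eef_pos"]
for n,x,y in(("scene",230,150),("side",210,120)):
    c=get_calibration(n);im=cv2.cvtColor(camera(n),cv2.COLOR_RGB2BGR)
    u=proj(c,p);print(n,u)
    z=cv2.resize(im[y:y+110,x:x+110],(660,550)[:1]*2,interpolation=2) if 0 else cv2.resize(im[y:y+95,x:x+110],(660,570),interpolation=2)
    v=((u-[x,y]+.5)*6).astype(int);cv2.circle(z,tuple(int(i) for i in v),5,(0,0,255),1)
    cv2.imwrite(f"pics/z2{n}.png",z)
E
```

```text
scene [289.2894638 243.9367926]
side [266.80837213 176.92092701]
```

View pics/z2scene.png

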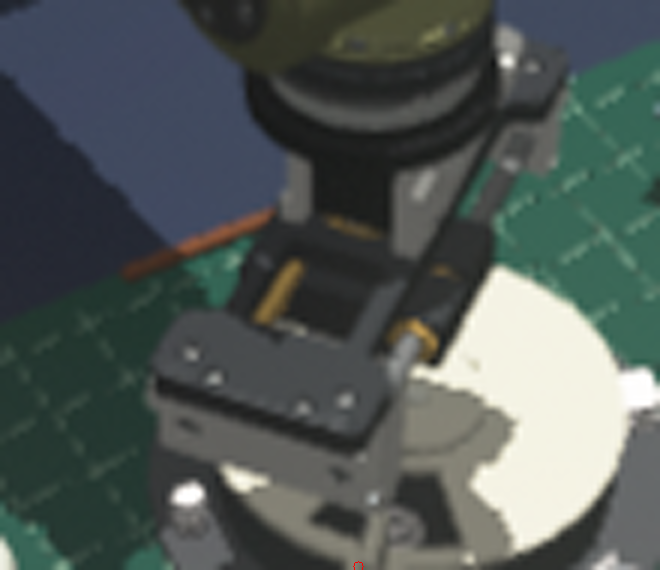

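View pics/z2side.png

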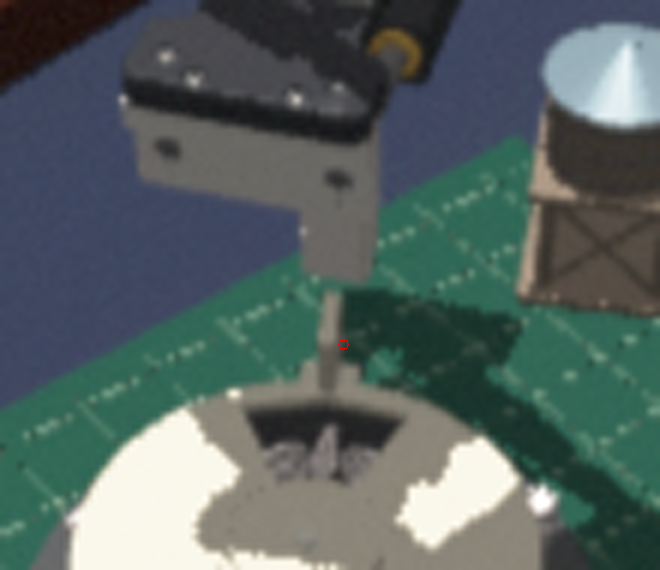

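```bash
python3 - <<'E'
from h import *
st=read_state();print(st["eef_pos"],st["clock"],st["finger_gap"])
U={"scene":(230+378/6-.5,150+500/6-.5),"side":(210+340/6-.5,120+280/6-.5)}
Ps=[];uv=[]
for n in U:
    c=get_calibration(n);P=np.linalg.inv(np.array(c["pose"]))[:3];Ps.append(np.array(c["intrinsics"])@P);uv.append(np.array(U[n]))
X=cv2.triangulatePoints(Ps[0],Ps[1],uv[0],uv[1]);print((X[:3]/X[3]).T)
c=get_calibration("wrist");print("wrist tcp px",proj(c,st["eef_pos"]))
cv2.imwrite("pics/w2.png",cv2.cvtColor(camera("wrist"),cv2.COLOR_RGB2BGR))
E
```

```text
[627.55550544  -6.10376098  54.79996435] 4.125 0.6505433965103518
[[628.16802608  -1.34215947  87.15263912]]
wrist tcp px [280.11249901 240.17223915]
```

View pics/w2.png

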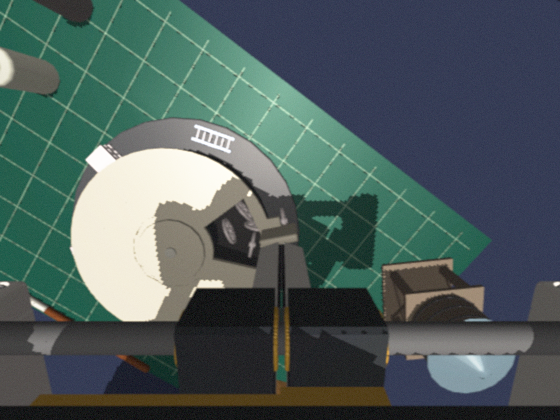

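```bash
python3 - <<'E'
from h import *
st=read_state();c=get_calibration("wrist");p=st["eef_pos"]
for dz in(0,10,20,32,40): print(dz,proj(c,p+[0,0,dz]))
print(np.array(c["pose"])[:3,3]-p)
# lid centre via wrist camera at z=49 boss pixel
for uv in((170,251),): print(ray(c,uv,49))
print("tab px",ray(c,(283,217),69), "ladder",ray(c,(213,138),12),"crate",ray(c,(103,158),22))
s=get_calibration("scene");
for z in(150.5,170,182): print(z,proj(s,[656.7,29.3,z]))
im=cv2.imread("pics/scene1.png");cv2.imwrite("pics/z1.png",cv2.resize(im[120:240,260:380],(600,600),interpolation=2))
E
```

```text
0 [280.11810417 240.16882029]
10 [280.06781867 245.03444919]
20 [280.01279372 250.3586673 ]
32 [279.93950773 257.44982415]
40 [279.8855664  262.66919139]
[ 67.30477511  33.07467485 212.43849426]
[581.24873579  62.3435026   49.        ]
tab px [647.30876274   1.70263621  69.        ] ladder [666.48726708  73.22906231  12.        ] crate [615.47167096 141.37152849  22.        ]
150.5 [314.17036688 212.35778576]
170 [314.66787304 205.44331245]
182 [314.98085917 201.09334777]
```

View pics/z1.png

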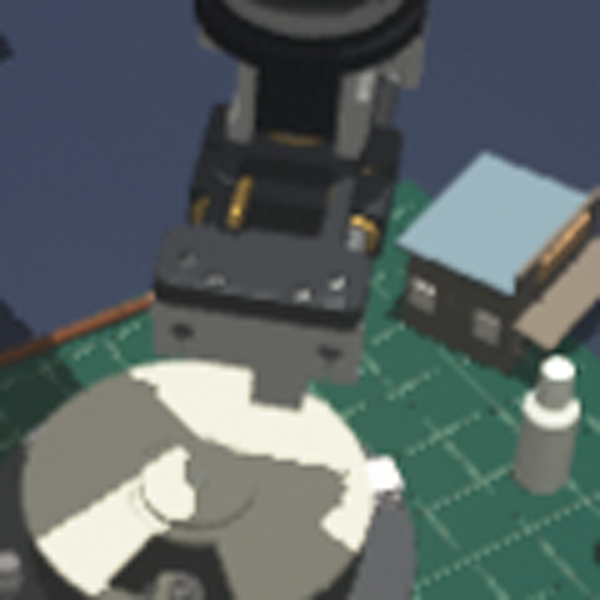

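The tip triangulates to z≈87 with the TCP at 55, so the fingers end about 30 mm short of the stated TCP. They passed over the tab with no contact (zero force, lid unmoved). I'll back up, lower about 29 mm, and check again.

>>> carry_out(series=[{"delta_pos": [8, 9, 0], "turn": [0, 0, 0.06], "hand": 0}, {"delta_pos": [16, 18, 0], "turn": [0, 0, 0.12], "hand": 0}, {"delta_pos": [25, 28, 0], "turn": [0, 0, 0.19], "hand": 0}, {"delta_pos": [25, 28, 0], "turn": [0, 0, 0.19], "hand": 0}, {"delta_pos": [25, 28, -10], "turn": [0, 0, 0.19], "hand": 0}, {"delta_pos": [25, 28, -20], "turn": [0, 0, 0.19], "hand": 0}, {"delta_pos": [25, 28, -28], "turn": [0, 0, 0.19], "hand": 0}, {"delta_pos": [25, 28, -28], "turn": [0, 0, 0.19], "hand": 0}])

```text
clock: 5.18
eef_pos: [652.0, 21.7, 25.8]
eef_rot: [-3.141, 0.001, 0.656]
wrist_force: [-0.5, -0.3, 0.3]
finger_gap: 0.3
```

```bash
python3 - <<'E'
from h import *
p=read_state()["eef_pos"]
A=[]
for n,x,y in(("scene",250,160),("side",210,120)):
    c=get_calibration(n);im=cv2.cvtColor(camera(n),cv2.COLOR_RGB2BGR)
    for dz in(0,32): print(n,(proj(c,p+[0,0,dz])-[x,y])*5)
    A.append(cv2.resize(im[y:y+110,x:x+80],(400,550),interpolation=2))
cv2.imwrite("pics/z3.png",np.hstack(A))
E
```

```text
scene [285.3257247  465.04312239]
scene [288.37227859 416.64649499]
side [195.85883795 340.85828315]
side [192.25950482 286.08022369]
```

View pics/z3.png

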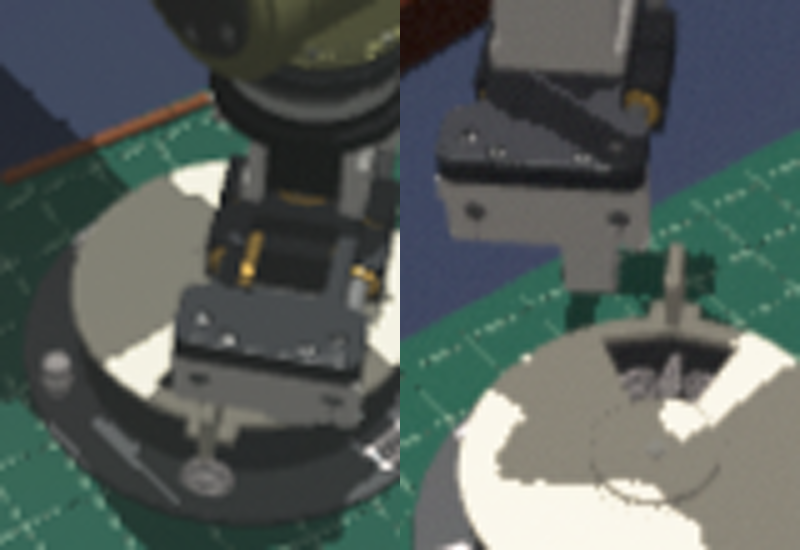

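>>> carry_out(series=[{"delta_pos": [-5, -8.5, -3], "turn": [0, 0, 0], "hand": 0}, {"delta_pos": [-8.5, -13, -3], "turn": [0, 0, 0], "hand": 0}, {"delta_pos": [-11.5, -16, -3], "turn": [0, 0, 0], "hand": 0}, {"delta_pos": [-14.5, -19.5, -3], "turn": [0, 0, -0.03], "hand": 0}, {"delta_pos": [-18, -22.5, -3], "turn": [0, 0, -0.09], "hand": 0}, {"delta_pos": [-21.5, -25, -3], "turn": [0, 0, -0.14], "hand": 0}, {"delta_pos": [-25, -28, -3], "turn": [0, 0, -0.19], "hand": 0}, {"delta_pos": [-28.5, -30.5, -3], "turn": [0, 0, -0.24], "hand": 0}])

```text
clock: 6.28
eef_pos: [624.0, -8.7, 23.9]
eef_rot: [-3.142, -0.0, 0.414]
wrist_force: [1.5, 0.5, -0.5]
finger_gap: 0.6
```

```bash
python3 - <<'E'
from h import *
p=read_state()["eef_pos"]
A=[]
for n,x,y in(("scene",250,160),("side",210,120)):
    c=get_calibration(n);im=cv2.cvtColor(camera(n),cv2.COLOR_RGB2BGR)
    A.append(cv2.resize(im[y:y+110,x:x+80],(400,550),interpolation=2))
cv2.imwrite("pics/z4.png",np.hstack(A))
E
```

```text
(no output)
```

View pics/z4.png

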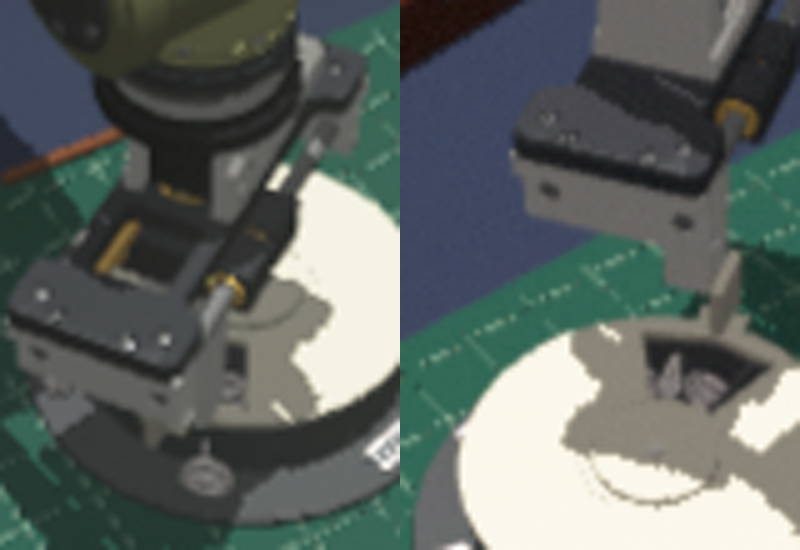

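>>> carry_out(series=[{"delta_pos": [-4, -2, 0], "turn": [0, 0, -0.05], "hand": 0}, {"delta_pos": [-8, -4, 0], "turn": [0, 0, -0.1], "hand": 0}, {"delta_pos": [-12, -6, 0], "turn": [0, 0, -0.15], "hand": 0}, {"delta_pos": [-16, -7.5, 0], "turn": [0, 0, -0.2], "hand": 0}, {"delta_pos": [-20, -9, 0], "turn": [0, 0, -0.25], "hand": 0}, {"delta_pos": [-24.5, -10, 0], "turn": [0, 0, -0.31], "hand": 0}, {"delta_pos": [-28.5, -11, 0], "turn": [0, 0, -0.36], "hand": 0}, {"delta_pos": [-33, -11.5, 0], "turn": [0, 0, -0.42], "hand": 0}])

```text
clock: 7.38
eef_pos: [591.0, -20.2, 23.8]
eef_rot: [3.141, -0.0, -0.004]
wrist_force: [1.0, -0.5, -0.0]
finger_gap: 0.4
```

```bash
python3 - <<'E'
from h import *
p=read_state()["eef_pos"]
A=[]
for n,x,y in(("scene",240,160),("side",220,120)):
    c=get_calibration(n);im=cv2.cvtColor(camera(n),cv2.COLOR_RGB2BGR)
    A.append(cv2.resize(im[y:y+110,x:x+80],(400,550),interpolation=2))
cv2.imwrite("pics/z5.png",np.hstack(A))
E
```

```text
(no output)
```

View pics/z5.png

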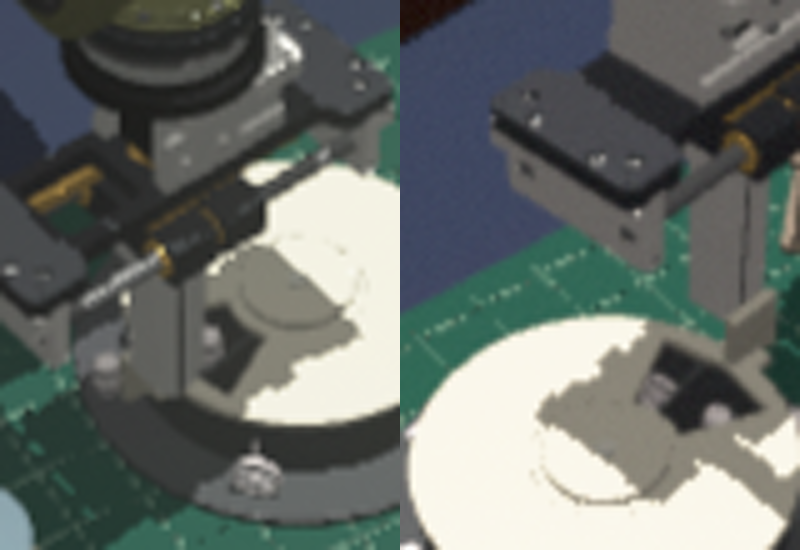

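```bash
python3 - <<'E'
from h import *
C=np.array([579.5,63.2]);sd=get_calibration("side")
for uv in((220+330/5-.4,120+318/5-.4),(220+375/5-.4,120+292/5-.4)):
    p=ray(sd,uv,69);d=p[:2]-C;print(p,np.hypot(*d),np.degrees(np.arctan2(d[1],d[0])))
sc=get_calibration("scene")
im=cv2.cvtColor(camera("scene"),cv2.COLOR_RGB2BGR);cv2.imwrite("pics/s6.png",cv2.resize(im[130:310,170:360],None,fx=3.1,fy=3.1,interpolation=2))
print(read_state()["wrist_force"])
E
```

```text
[578.06791309  -7.96952712  69.        ] 71.18393402355703 -91.15276112506781
[574.42549643 -31.06627575  69.        ] 94.40276123856358 -93.0813488252045
[ 0.28658861 -0.3107888   0.53088684]
```

View pics/s6.png

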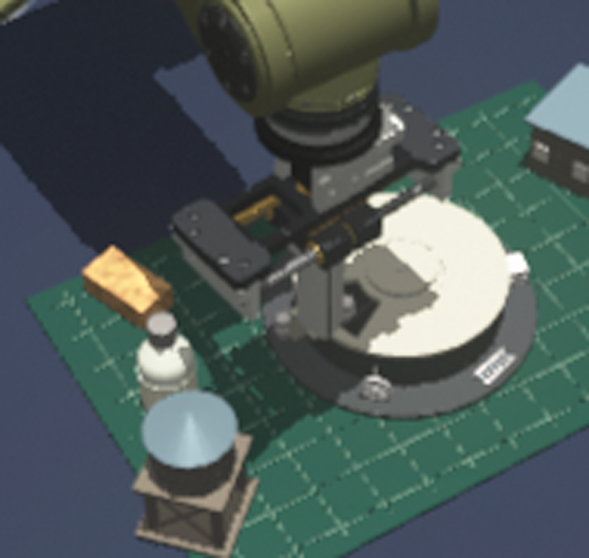

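```bash
python3 - <<'E'
from h import *
c={n:get_calibration(n) for n in("scene","side")}
def tri(a,b):
    Ps=[np.array(c[n]["intrinsics"])@np.linalg.inv(np.array(c[n]["pose"]))[:3] for n in("scene","side")]
    X=cv2.triangulatePoints(Ps[0],Ps[1],np.array(a,float),np.array(b,float));X=(X[:3]/X[3]).T[0]
    print(X,proj(c["scene"],X)-a,proj(c["side"],X)-b)
# plate: lower corner nearest +x (scene right-bottom, side right-bottom)
tri((240+62/5,160+365/5),(220+262/5,120+270/5))
# top hex corner
tri((240+85/5,160+290/5),(220+282/5,120+158/5))
# finger bottom
tri((240+185/5,160+395/5),(220+335/5,120+312/5))
for uv,z in(((170+161/3.1,130+320/3.1),88),): print("glue cap",ray(c["scene"],uv,z))
im=cv2.imread("pics/side0.png")
print("glue cap side",ray(c["side"],(334,161),88))
print("tower side",ray(c["side"],(314,128),105))
E
```

```text
[587.44521008 -41.967026    75.62111498] [10.89378241  1.53475834] [20.90950712 -4.26489751]
[592.92534447 -41.25195955 127.06232582] [7.83666903 1.11254092] [15.62918037 -2.75033906]
[595.2963146  -18.29483698  50.99216222] [-2.19849919 -0.26918488] [-4.6779138   0.29924012]
glue cap [ 539.73613707 -109.42735916   88.        ]
glue cap side [ 535.62312772 -106.44537694   88.        ]
tower side [ 618.91694713 -144.63218684  105.        ]
```

```bash
python3 - <<'E'
from h import *
c={n:get_calibration(n) for n in("scene","side")}
for n,uv in(("scene",(252.4,233)),("scene",(170+245/3.1,130+318/3.1)),("side",(272.4,174)),("side",(220+115/5,120+190/5))):
  for z in(80,90,100,110,120): print(n,uv,ray(c[n],uv,z).round(0)-[591,-20,0])
E
```

```text
scene (252.4, 233) [-18. -39.  80.]
scene (252.4, 233) [-11. -43.  90.]
scene (252.4, 233) [ -4. -48. 100.]
scene (252.4, 233) [  2. -53. 110.]
scene (252.4, 233) [  9. -58. 120.]
scene (249.03225806451613, 232.5806451612903) [-23. -43.  80.]
scene (249.03225806451613, 232.5806451612903) [-16. -48.  90.]
scene (249.03225806451613, 232.5806451612903) [ -9. -53. 100.]
scene (249.03225806451613, 232.5806451612903) [ -3. -58. 110.]
scene (249.03225806451613, 232.5806451612903) [  4. -63. 120.]
side (272.4, 174) [16. 19. 80.]
side (272.4, 174) [ 9. 27. 90.]
side (272.4, 174) [  2.  34. 100.]
side (272.4, 174) [ -5.  42. 110.]
side (272.4, 174) [-12.  50. 120.]
side (243.0, 158.0) [92. 25. 80.]
side (243.0, 158.0) [83. 33. 90.]
side (243.0, 158.0) [ 75.  40. 100.]
side (243.0, 158.0) [ 66.  48. 110.]
side (243.0, 158.0) [ 58.  55. 120.]
```

The finger is behind the fin, with its tip at z≈51. The gripper body is at about z 145, clear of the glue and the tower. I'll follow on to the stop.

>>> carry_out(series=[{"delta_pos": [-4.5, -0.5, 0], "turn": [0, 0, -0.05], "hand": 0}, {"delta_pos": [-9, -1, 0], "turn": [0, 0, -0.1], "hand": 0}, {"delta_pos": [-13, -1, 0], "turn": [0, 0, -0.15], "hand": 0}, {"delta_pos": [-17.5, -1, 0], "turn": [0, 0, -0.2], "hand": 0}, {"delta_pos": [-22, -0.5, 0], "turn": [0, 0, -0.26], "hand": 0}, {"delta_pos": [-26.5, 0, 0], "turn": [0, 0, -0.31], "hand": 0}, {"delta_pos": [-28, 0.5, 0], "turn": [0, 0, -0.33], "hand": 0}, {"delta_pos": [-28, 0.5, 0], "turn": [0, 0, -0.33], "hand": 0}])

```text
clock: 8.52
eef_pos: [563.2, -19.6, 23.8]
eef_rot: [-3.142, -0.0, -0.332]
wrist_force: [0.2, -0.4, -0.7]
finger_gap: 0.5
```

```bash
python3 look.py c7
```

```text
(no output)
```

View pics/c7.png

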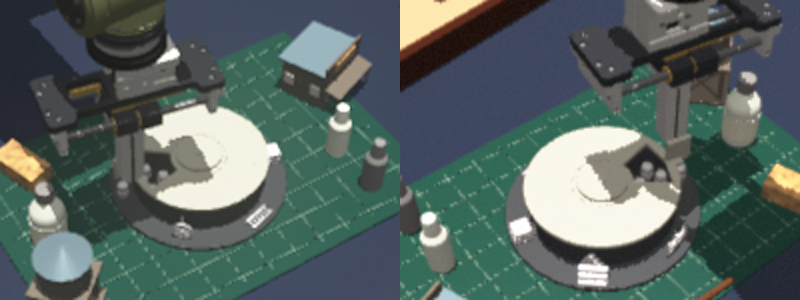

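The lid now appears to be over the barrels. I'll back off, lift, and inspect.

>>> carry_out(series=[{"delta_pos": [8, -2, 0], "turn": [0, 0, 0], "hand": 0}, {"delta_pos": [18, -4, 0], "turn": [0, 0, 0], "hand": 0}, {"delta_pos": [18, -4, 30], "turn": [0, 0, 0], "hand": 0}, {"delta_pos": [18, -4, 80], "turn": [0, 0, 0], "hand": 0}, {"delta_pos": [18, -4, 140], "turn": [0, 0, 0], "hand": 0}, {"delta_pos": [0, -40, 180], "turn": [0, 0, 0], "hand": 0}, {"delta_pos": [-40, -80, 200], "turn": [0, 0, 0], "hand": 0}, {"delta_pos": [-80, -120, 200], "turn": [0, 0, 0], "hand": 0}])

```text
clock: 9.62
eef_pos: [482.9, -141.1, 225.5]
eef_rot: [3.141, -0.003, -0.333]
wrist_force: [-0.1, -0.6, 0.2]
finger_gap: 0.3
```

>>> carry_out(series=[{"delta_pos": [-30, -40, 0], "turn": [0, 0, 0], "hand": 0}, {"delta_pos": [-60, -80, 0], "turn": [0, 0, 0], "hand": 0}, {"delta_pos": [-90, -120, 0], "turn": [0, 0, 0], "hand": 0}, {"delta_pos": [-90, -120, 0], "turn": [0, 0, 0], "hand": 0}])

```text
clock: 10.12
eef_pos: [391.9, -262.0, 224.1]
eef_rot: [3.141, -0.0, -0.337]
wrist_force: [0.6, -0.7, -0.0]
finger_gap: 0.6
```

```bash
python3 - <<'E'
from h import *
print(read_state()["wrist_force"])
A=[]
for n,x,y in(("scene",240,170),("side",200,150)):
    im=cv2.cvtColor(camera(n),cv2.COLOR_RGB2BGR);cv2.imwrite(f"pics/f_{n}.png",im)
    A.append(cv2.resize(im[y:y+110,x:x+130],(780,660),interpolation=2)[:560])
    cv2.imwrite(f"pics/fz_{n}.png",cv2.resize(im[y:y+100,x:x+130],(780,600),interpolation=2))
E
```

```text
[ 0.59249614 -0.69242678 -0.00360183]
```

View pics/fz_scene.png

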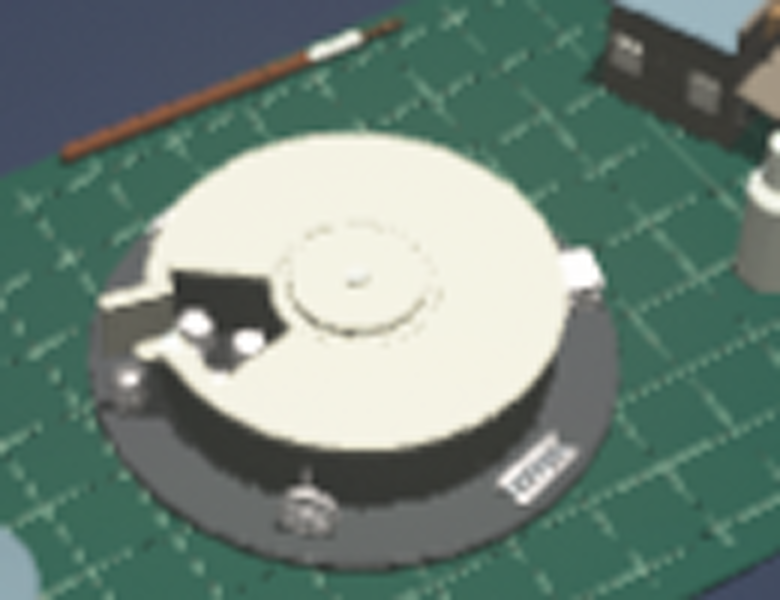

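View pics/fz_side.png

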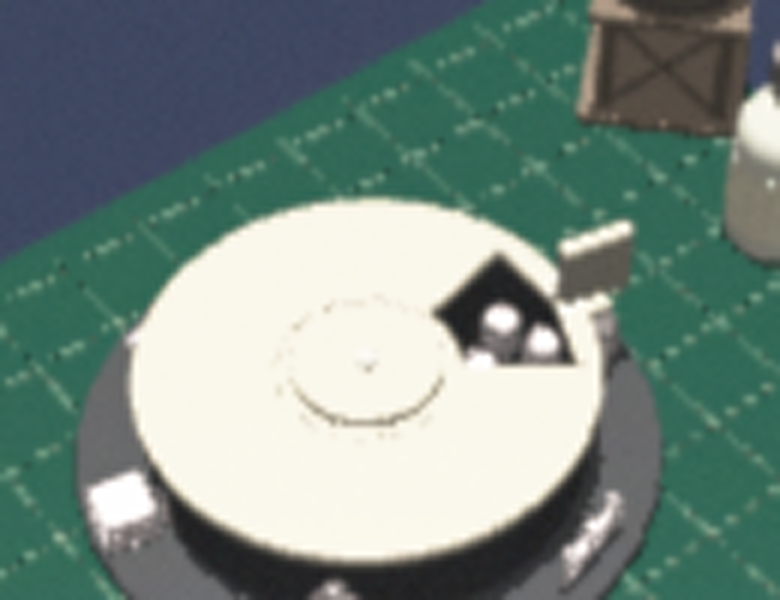

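View pics/f_scene.png

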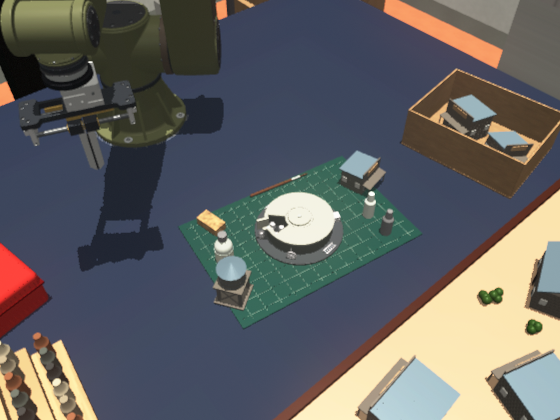

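Barrels show in the opening, with the round sample just outside the tab. Next I'll check how square the lid sits and whether the box moved.

```bash
python3 - <<'E'
from h import *
sc=get_calibration("scene");sd=get_calibration("side");C=np.array([579.2,63.2])
def show(n,c,uv,z):
    p=ray(c,uv,z);d=p[:2]-C;print(n,p[:2].round(1),"r %.1f ang %.1f"%(np.hypot(*d),np.degrees(np.arctan2(d[1],d[0]))))
S=lambda x,y:(240+x/6-.4,170+y/6-.4);D=lambda x,y:(200+x/6-.4,150+y/6-.4)
show("boss sc",sc,S(357,280),49);show("boss sd",sd,D(367,365),49)
show("barrel sc",sc,S(128,373),27)
show("ladder sc",sc,S(540,470),12);show("crate sc",sc,S(580,270),22);show("wheel",sc,S(305,510),15)
show("tab in sc",sc,S(172,292),69);show("tab out sc",sc,S(103,300),69)
show("tab in sd",sd,D(565,245),69);show("tab out sd",sd,D(628,229),69)
for u in((172,270),(268,277),(286,327),(225,376)):show("op sc",sc,S(*u),45)
for u in((500,254),(436,312),(465,364),(574,363)):show("op sd",sd,D(*u),45)
for n in("scene","side"):
    a=cv2.imread(f"pics/{n}0.png");b=cv2.imread(f"pics/f_{n}.png")
    m=(cv2.absdiff(a,b).max(2)>45).astype(np.uint8);k,l,s,_=cv2.connectedComponentsWithStats(m)
    print(n,[list(map(int,x)) for x in s[1:] if x[4]>5])
E
```

```text
boss sc [579.8  62.7] r 0.8 ang -36.2
boss sd [577.6  64. ] r 1.8 ang 153.7
barrel sc [546.1 -16.2] r 86.0 ang -112.6
ladder sc [665.2  75.2] r 86.8 ang 7.9
crate sc [611.9 145.9] r 89.0 ang 68.5
wheel [626.7  -1.9] r 80.6 ang -53.9
tab in sc [555.4  -2.7] r 70.1 ang -109.9
tab out sc [542.8 -23.5] r 94.1 ang -112.8
tab in sd [553.5  -3.9] r 71.8 ang -111.0
tab out sd [543.1 -23.2] r 93.6 ang -112.7
op sc [530.6  17.2] r 66.9 ang -136.6
op sc [555.5  41.6] r 32.1 ang -137.7
op sc [577.7  31. ] r 32.2 ang -92.7
op sc [ 5.811e+02 -2.000e-01] r 63.4 ang -88.2
op sd [580.9  -4.1] r 67.3 ang -88.5
op sd [579.1  29.7] r 33.5 ang -90.1
op sd [557.1  40. ] r 32.1 ang -133.6
op sd [531.5  16. ] r 67.1 ang -135.3
scene [[0, 0, 16, 43, 487], [13, 0, 86, 90, 4068], [82, 0, 7, 13, 32], [106, 0, 55, 15, 315], [183, 0, 38, 74, 1398], [85, 7, 12, 15, 81], [75, 12, 7, 16, 35], [96, 22, 4, 3, 9], [94, 26, 5, 2, 6], [86, 30, 3, 4, 6], [192, 52, 6, 1, 6], [162, 73, 47, 26, 765], [115, 90, 16, 4, 33], [63, 93, 23, 7, 68], [21, 98, 78, 36, 1035], [87, 98, 17, 7, 62], [80, 100, 4, 3, 9], [69, 102, 3, 4, 10
[... 2533 characters left out ...]
, 4, 5, 6], [443, 344, 5, 4, 8], [441, 348, 9, 7, 17], [428, 350, 5, 4, 9], [455, 351, 5, 5, 8], [424, 355, 21, 9, 56], [496, 354, 33, 66, 1051], [511, 355, 7, 7, 17], [445, 358, 15, 14, 38], [433, 361, 13, 17, 71], [430, 365, 4, 7, 10], [456, 364, 10, 13, 43], [537, 365, 6, 6, 15], [425, 367, 4, 4, 7], [516, 368, 3, 4, 7], [427, 372, 9, 8, 20], [545, 376, 7, 11, 21], [428, 391, 5, 9, 14], [434, 391, 19, 19, 100], [554, 393, 5, 8, 17], [453, 398, 4, 6, 8], [425, 400, 3, 3, 7], [456, 402, 7, 3, 8], [427, 406, 6, 6, 12], [432, 407, 8, 8, 18], [468, 406, 5, 4, 10], [454, 408, 8, 7, 16], [475, 408, 25, 12, 135], [441, 411, 3, 4, 6], [450, 414, 4, 3, 6], [438, 416, 6, 4, 6], [457, 416, 8, 4, 11]]
```

```bash
python3 -c "
from cell import *
print(sign_off(), read_state()['clock'])"
```

```text
the job is handed in; nothing more can be done
the job is handed in; nothing more can be done
```

The lid is now clicked over the barrel compartment, and I handed the job in after about 10 s on the robot's clock. With the shut fingers I pushed the tab from its side, one compartment (60°) clockwise from the cartwheel. Then I backed off and moved the hand well clear.

**Lid position:** in both fixed views the tab and the middle of the opening sit at about -111° to -113°. The sample barrel is at -112.6°, so they agree within the 1–2° I can measure. Barrels are visible in the opening.

**Box and other items:** comparing before and after pictures, only the lid's tab and opening changed on the mat. The samples on the box and everything else stayed in place. The readings I took after each move were no more than about 1.6 N at the wrist.

**What disagreed:** the fingertips end about 30 mm above the TCP position the robot reports. My first push therefore passed over the tab without touching it. I measured this with the two fixed cameras, lowered the hand about 30 mm and pushed again.

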